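# Ratchet a carving blank tight in the bench jig

### The job

Pick up the toothed wooden slide, lay it on the jig's apron and push it nose first through the guide, past the clicking pawl and on against the carving blank, until the blank is pressed against the sprung fence pad behind it and the pad has given by at least one click. Squeeze gently, without driving the pad to its stop, then let go, so that the pawl alone keeps the blank clamped. Leave the two gouges and the tin where they are.

Things in the scene. Friction and masses are not known exactly. Their poses are not given: they have to be found in the camera images.
- jig: Plywood holding jig fixed to the bench; place and yaw differ each time. Origin: on the bench under the middle of the guide's mouth; x = push direction, z up. Base plate 490 x 120 mm, 12 mm thick, from x = -190 to +300 mm; x < -28 mm is a bare flat apron. Along x follow: flared mouth, guide with pawl and bridge, blank, sprung fence.
- guide_mouth (a point): Middle of the guide's mouth on the plate's top, 12 mm over the jig's origin; axes as the jig's. From here two wooden rails 20 mm high run to x = 90 mm, 33 mm apart (inner faces at y = +-16.5 mm). In front of it the mouth flares to about 43 mm wide at x = -26 mm.
- bridge_top (a point): Top of the wooden bridge over the guide, 70 mm past the mouth, 39 mm over the bench; it spans x = 58 to 82 mm, its underside 20 mm over the plate, so the slide can only come in endways through the mouth.
- pawl_pivot (a point): Pivot of the dark steel pawl beside the guide (jig x = 6, y = +37 mm). Its round tip at x = 40 mm is sprung into the guide with about 1.5 N. Passing teeth push it aside (about 2 to 6 N of drag on the push, friction included; under load, friction in the guide makes the push up to 1.6 times the squeeze); it drops behind each tooth, every 6 mm, and blocks the slide's return.
- plate_end (a point): Far end of the plate's top, jig x = 300 mm. Before it a fixed fence block bears a sprung pad 80 mm wide facing the mouth. The pad's face stands anywhere from jig x = 195 to 235 mm (not measured), 2 to 58 mm behind the blank at first. The pad starts to yield at 4 N, needs 0.8 N more per mm, and meets a hard stop after 18 mm (18 N).
- slide: Loose toothed wooden slide, 0.15 kg. Origin: on its underside below its handle; x along the bar to the nose, z up. Bar 30 mm wide (y +-15), 18 mm high, from x = -26 to +172 mm. Saw teeth 4 mm deep, 6 mm apart, in its +y side from x = 28 to 130 mm, so the first click comes when the nose is about 88 mm past the mouth.
- slide_handle (a point): Grip point on the slide's axis, 46 mm over its underside. The handle is an upright wooden block on the bar, 36 mm along x, 24 mm along y, from 18 to 70 mm over the underside.
- slide_nose (a point): Middle of the slide's nose face, 172 mm ahead of the slide's origin and 9 mm over its underside; axes as the slide's. The nose tapers over the last 20 mm to y = -10 to +5 mm.
- blank: Loose wooden carving blank with a small carved rosette on top, 70 mm along its x (the jig's x), 60 mm wide, 26 mm high, 0.1 kg, lying on the jig's base plate between guide and fence. Origin: centre of its underside. Slide and pad bear on its two 60 mm wide end faces.
- gouge_a: Bystander: gouge with a pale wooden handle, about 230 mm long, lying. Leave alone.
- gouge_b: Bystander: gouge with a darker wooden handle, about 200 mm long, lying. Leave alone.
- tin: Bystander: round tin, 76 mm across, 90 mm high. Leave alone.
Not all that is in view belongs to the job. Leave any turquoise look-alike of the blank alone.

How it is judged:
By the outcome, as a careful person would: the job done as asked, in the order asked, and still so for the second after the job is handed in, with the robot touching nothing.
It also fails if it takes over 67 s, if anything falls off the work surface, if the arm or the gripper's body presses on something with over 40 N, if the wrist force passes 120 N, or if a joint passes its speed limit or range.

### The arm

A 7-joint arm with a two-finger parallel gripper is mounted at the origin on the work surface. World frame = base frame: x ahead of the robot, y to its left, z up, the work surface at z = 0. Lengths are in m, angles in rad, forces in N, time in s.
With the tool pointing down it reaches from about 0.4 to 0.85 m from the base axis. Payload 10.4 kg.
Tool frame: the origin (TCP) lies on the centre line of the jaws, within the pads' length; the fingertips stand r.tip_extent ahead of it and the grasp point (between the pads) lies 8 mm behind it (r.tip_extent is the distance from the TCP to the fingertips, in m); z points along the fingers, y is the direction in which the jaws open and shut (so a half turn about z gives the same grasp; the last joint's range is limited). The gripper opens to 87 mm and grips with 3 to 60 N. Pads are 19 mm wide; open, the fingers measure 117 mm over their backs; the gripper's body (75 mm by 190 mm) begins 51 mm behind the grasp point.
Start: joints at [-1.16, 0.332, -0.065, 1.46, 0.022, 1.35, -0.088], TCP at [0.263, 0.567, 0.234] pointing down, gripper open.
Joint ranges: [-2.6, 2.6], [-0.5, 2.12], [-1.47, 1.34], [0.16, 2.42], [-1.27, 4.41], [0.06, 2.06], [-2.6, 2.6]. Speed limits (rad/s): [2.22, 2.22, 2.79, 2.79, 3.14, 3.14, 3.14].

### API

Orientations are given as a unit quaternion [x, y, z, w].
In Python, from bench import r gives the robot as it stands.
- The arm moves only by the shell command python3 -m jog 'ROWS' [FORCE]. ROWS is JSON, a list of rows, each a list of 7 numbers: the shift along the tool's x, y, z in cm, then the turn, a rotation vector about the tool's x, y, z in rad, then the opening, from -1 (shut) to 1 (fully open). In form: [[tx, ty, tz, wx, wy, wz, jaw], ...]. A call has 1 to 20 rows; each row shifts and turns the commanded pose from where the row before left it, along the tool's axes as they then stand; what a row does not reach is not made up. A row lasts 1/8 s, in which the tool goes at most 62.5 mm and 10.7 degrees, less where a joint would pass 70% of its speed; a pose out of reach is approached as far as the arm can. A call with a gripper value outside its range is refused whole. The fingers move at their own pace and stop on an object; FORCE is the grip in N (left out, the last holds). Time passes only in rows, so rows that do not move let the fingers close. It gives the time, the measured TCP pose, the force and the opening at its end, in the units of the state.
- r.read_state(): the state, without advancing time (a new reading comes with each control period).
- r.camera(name): name is "side" or "top"; returns a dict with "frame" (400x640x3 uint8, red, green, blue), "fx", "fy", "cx", "cy" (pixels), "camera_from_world" (4x4, takes a point from world to camera coordinates). Camera axes: x right, y down, z forward; pixel columns grow to the right and rows downward; lengths in m; the calibration is good to about 2 mm. A picture is of the moment at which its call begins. There is no depth.
- r.close_job(): hands the job in, once; it reports no verdict.
Trained networks look in a picture, given as the dict that the camera call returned (one of the last four; its "shot" number tells which), for a name from the list of things; names that differ only in an ending like _2 or _b are one class to them, and where a whole thing is asked for, a point or a joint stands for the part that bears it (a point fixed in the world has none). Each returns a list of dicts, best first, with "score" (0 to 1); they miss things now and then, are a little off and sometimes report something else, mostly with a low value. They report only what shows in the picture. A call takes as long as a camera call. They do not tell look-alikes from the thing itself.
- r.search_frame(picture, thing): "rect" ([left, top, right, bottom] in pixels, round what is visible of it).
The state is a dict: "time": time; "joint_positions": joint angles; "joint_vel": joint speeds; "joint_torque": joint torques, N m; "ee_pos": TCP position; "eef_rot": TCP orientation; "ft_force": force on the tool from outside, world axes, zero at the start; "torque": the same for the moment, N m; "width": finger opening in m.
Only numpy, scipy, OpenCV 4.12 (cv2) and the standard library are available. Lean on these libraries where they do the work, as an engineer would, in place of code of your own. Each camera call takes 0.05 s, during which the arm holds its last target.

## Working session

There is one attempt and no reset: what is moved stays moved. The work goes in short steps, Python scripts to look and compute and a shell command to move; the robot and the scene stay as the last step left them, time stands still between calls to the robot, and variables do not carry over. Pictures are saved under pics/ and viewed, and the job is handed in when it is done.

```bash
ls; mkdir -p pics
python3 - <<'E'
from bench import r
import cv2,numpy as np
s=r.read_state();print({k:np.round(v,3).tolist() for k,v in s.items()},r.tip_extent)
for n in("side","top"):
    p=r.camera(n);cv2.imwrite(f"pics/{n}0.png",p["frame"][:,:,::-1])
    print(n,p["fx"],p["fy"],p["cx"],p["cy"],np.round(p["camera_from_world"],4).tolist())
    for t in["jig","slide","blank","guide_mouth","bridge_top","pawl_pivot","plate_end","slide_handle","slide_nose","gouge_a","tin"]:
        print(t,[(np.round(d["rect"]).tolist(),round(d["score"],2)) for d in r.search_frame(p,t)][:3])
E
```

```text
pics
{'time': 0.0, 'joint_positions': [-1.16, 0.333, -0.065, 1.461, 0.022, 1.35, -0.089], 'joint_vel': [0.0, -0.002, 0.002, 0.001, 0.0, 0.002, -0.0], 'joint_torque': [-0.0, -62.326, 0.025, -38.99, -0.061, 0.04, 0.0], 'ee_pos': [0.263, 0.567, 0.233], 'eef_rot': [0.215, 0.977, -0.001, -0.0], 'ft_force': [-0.319, 0.03, 0.138], 'torque': [-0.012, 0.02, -0.028], 'width': 0.087} 0.011
side 395.74513608547596 395.74513608547596 325.3164599671627 198.39546466239022 [[-0.9998, -0.0071, 0.0168, 0.5627], [-0.0177, 0.5993, -0.8003, 0.0696], [-0.0043, -0.8005, -0.5993, 1.0827], [0.0, 0.0, 0.0, 1.0]]
jig [([304.0, 183.0, 390.0, 327.0], 0.79)]
slide [([311.0, 139.0, 372.0, 166.0], 0.86), ([274.0, 128.0, 299.0, 161.0], 0.17)]
blank [([393.0, 248.0, 431.0, 280.0], 0.97), ([337.0, 247.0, 371.0, 274.0], 0.96), ([262.0, 231.0, 302.0, 260.0], 0.86)]
guide_mouth [([304.0, 182.0, 393.0, 324.0], 0.77), ([274.0, 129.0, 296.0, 161.0], 0.35)]
bridge_top [([304.0, 184.0, 395.0, 324.0], 0.61), ([310.0, 142.0, 370.0, 163.0], 0.31)]
pawl_pivot [([307.0, 183.0, 396.0, 325.0], 0.72), ([311.0, 140.0, 372.0, 164.0], 0
[... 507 characters left out ...]
, [0.0, 0.0, 0.0, 1.0]]
jig [([198.0, 202.0, 404.0, 269.0], 0.97)]
slide [([454.0, 214.0, 476.0, 295.0], 0.96), ([244.0, 227.0, 272.0, 254.0], 0.74)]
blank [([243.0, 286.0, 274.0, 315.0], 0.84), ([220.0, 155.0, 257.0, 188.0], 0.7), ([239.0, 227.0, 276.0, 254.0], 0.67)]
guide_mouth [([200.0, 197.0, 403.0, 273.0], 0.88)]
bridge_top [([199.0, 200.0, 402.0, 270.0], 0.66), ([327.0, 130.0, 405.0, 140.0], 0.17)]
pawl_pivot [([198.0, 199.0, 402.0, 271.0], 0.93)]
plate_end [([204.0, 200.0, 404.0, 270.0], 0.96)]
slide_handle [([455.0, 209.0, 476.0, 293.0], 0.6)]
slide_nose []
gouge_a [([312.0, 144.0, 400.0, 163.0], 0.92), ([326.0, 129.0, 404.0, 138.0], 0.71)]
tin [([458.0, 151.0, 498.0, 193.0], 0.68)]
```

View pics/side0.png

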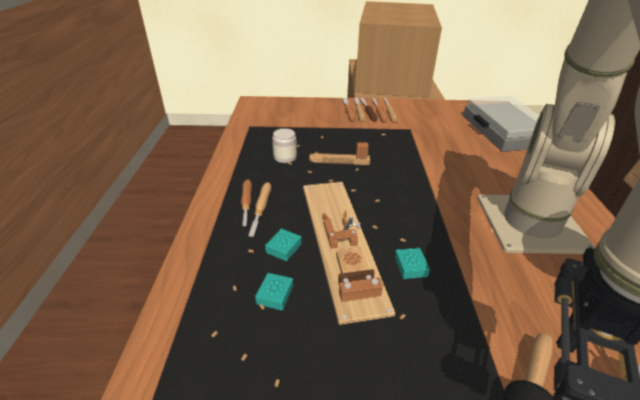

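View pics/top0.png

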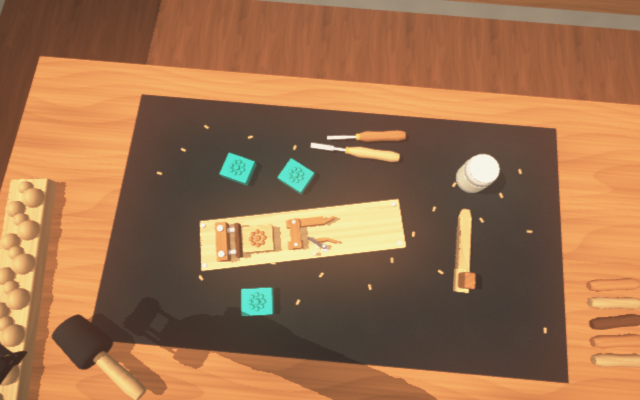

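Run:
```python
import cv2
a=cv2.imread("pics/top0.png");b=cv2.imread("pics/side0.png")
cv2.imwrite("pics/topz.png",cv2.resize(a[190:310,190:350],None,fx=5,fy=5,interpolation=2)[:, :800])
cv2.imwrite("pics/topz2.png",cv2.resize(a[190:300,340:500],None,fx=5,fy=5,interpolation=2))
cv2.imwrite("pics/sidez.png",cv2.resize(b[130:330,290:450],None,fx=3,fy=3,interpolation=2)[:600])
```

```text
(no output)
```

View pics/topz.png

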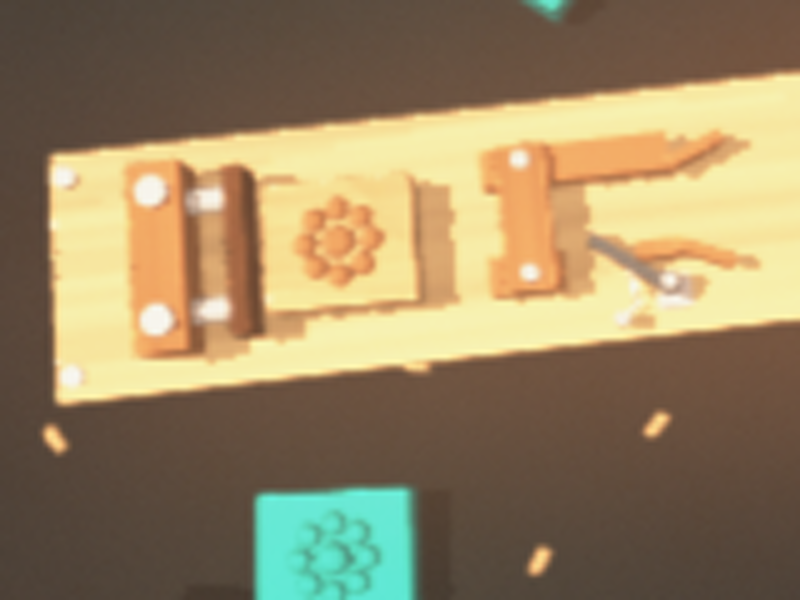

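View pics/topz2.png

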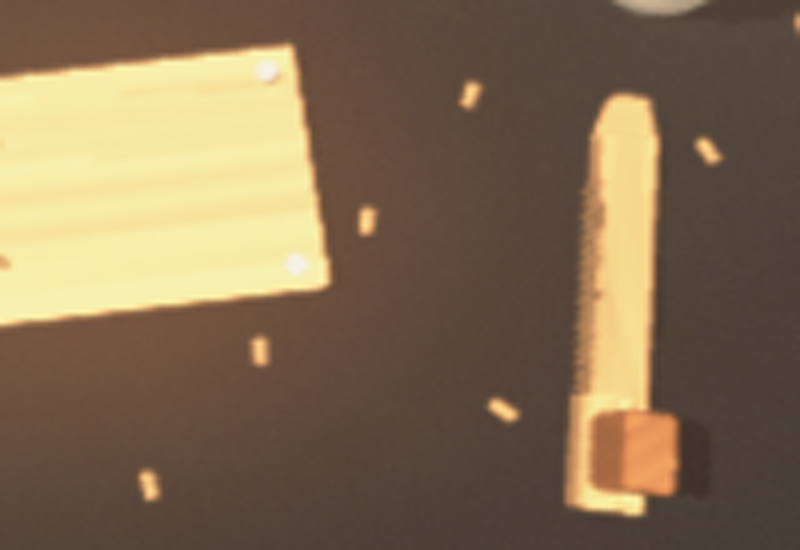

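View pics/sidez.png

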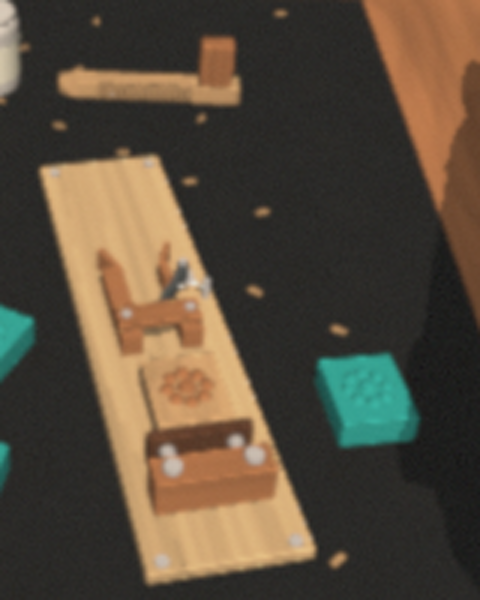

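```bash
cat > h.py <<'E'
import numpy as np,cv2
from scipy.optimize import least_squares
def cam(p): return p["fx"],p["fy"],p["cx"],p["cy"],np.array(p["camera_from_world"])
def proj(c,P):
    q=c[4][:3,:3]@P+c[4][:3,3]; return np.array([c[0]*q[0]/q[2]+c[2],c[1]*q[1]/q[2]+c[3]])
def back(c,uv,z):
    d=np.array([(uv[0]-c[2])/c[0],(uv[1]-c[3])/c[1],1.]);R=c[4][:3,:3];d=R.T@d;o=-R.T@c[4][:3,3]
    return o+d*(z-o[2])/d[2]
def W(pose,P):
    x,y,a=pose;return np.array([x+np.cos(a)*P[0]-np.sin(a)*P[1],y+np.sin(a)*P[0]+np.cos(a)*P[1],P[2]])
def fit(obs,x0):  # obs: (cam, uv, P)
    f=lambda x:np.concatenate([proj(c,W(x,np.array(P)))-uv for c,uv,P in obs])
    s=least_squares(f,x0,loss="soft_l1");return s.x,f(s.x).reshape(-1,2)
E
python3 - <<'E'
from bench import r
from h import *
t=cam(r.camera("top"));s=cam(r.camera("side"))
z1=lambda u,v:(190+u/5-.4,190+v/5-.4)
z2=lambda u,v:(340+u/5-.4,190+v/5-.4)
zs=lambda u,v:(290+u/3-.33,130+v/3-.33)
Z=.012
J=[(t,z1(50,153),(.3,-.06,Z)),(t,z1(57,404),(.3,.06,Z)),(t,z2(293,45),(-.19,-.06,Z)),(t,z2(328,287),(-.19,.06,Z))]
JS=[(s,zs(40,170),(-.19,-.06,Z)),(s,zs(157,157),(-.19,.06,Z)),(s,zs(316,547),(.3,.06,Z)),(s,zs(148,576),(.3,-.06,Z))]
for o in(J,JS,J+JS):
    x,e=fit(o,[.55,0,1.6]);print("jig",x.round(4),e.round(1).tolist())
jig=x
H=.07
S=[(t,z2(626,412),(.018,.012,H)),(t,z2(678,414),(.018,-.012,H)),(t,z2(678,495),(-.018,-.012,H)),(t,z2(626,490),(-.018,.012,H)),
 (t,z2(658,140),(.152,-.015,.018)),(t,z2(643,515),(-.026,-.015,.018))]
SS=[(s,zs(202,37),(.018,.012,H)),(s,zs(235,38),(-.018,.012,H)),(s,zs(240,103),(-.026,.015,0)),(s,zs(240,80),(-.026,.015,.018))]
for o in(S,SS,S+SS):
    x,e=fit(o,[.45,-.3,0]);print("slide",x.round(4),e.round(1).tolist())
# blank, pad
for n,uv,z in[("blank near top",z1(415,240),.038),("blank far L",z1(262,180),.038),("pad L",z1(240,165),.045),("pad faceR",z1(262,335),.03)]:
    p=back(t,uv,z);c,q=np.cos(jig[2]),np.sin(jig[2]);d=p[:2]-jig[:2];print(n,(c*d[0]+q*d[1]).round(4),(-q*d[0]+c*d[1]).round(4))
E
```

```text
jig [0.535  0.0299 1.7698] [[-0.4, 0.2], [-0.1, -0.2], [-0.0, 0.1], [0.5, -0.0]]
jig [0.5343 0.0281 1.7734] [[-0.1, -0.8], [-0.2, -0.3], [0.1, 0.6], [0.0, -0.1]]
jig [0.5346 0.0293 1.7718] [[-0.2, 0.6], [0.2, 0.2], [0.1, 0.1], [0.7, -0.0], [-0.1, -0.6], [-0.2, -0.1], [-0.1, 1.2], [-0.3, 0.4]]
slide [ 0.4464 -0.3023 -0.0326] [[0.2, -0.8], [0.6, 0.1], [0.1, 0.4], [-0.5, 0.1], [-0.3, 0.1], [-0.2, -0.1]]
slide [ 0.4429 -0.3264 -0.0781] [[0.3, 0.1], [0.4, 0.3], [-0.6, -2.3], [-0.2, 0.7]]
slide [ 0.4462 -0.3029 -0.0269] [[0.5, -0.7], [0.9, 0.2], [0.4, 0.5], [-0.1, 0.3], [-0.4, 0.2], [0.2, 0.0], [-0.1, 3.7], [0.1, 3.7], [-0.8, 1.2], [-0.3, 4.2]]
blank near top 0.1228 0.0048
blank far L 0.1922 -0.0317
pad L 0.2004 -0.0387
pad faceR 0.1984 0.04
```

```bash
cat >> h.py <<'E'
from scipy.spatial.transform import Rotation as Ro
def delta(st,pos,ya):
    """remaining shift in present tool axes (cm) and tool rotvec to pose 'down, y axis at angle ya'"""
    R=Ro.from_quat(st["eef_rot"]).as_matrix()
    y=np.array([np.cos(ya),np.sin(ya),0]);z=np.array([0,0,-1.]);x=np.cross(y,z)
    T=np.stack([x,y,z],1)
    return (100*R.T@(np.array(pos)-st["ee_pos"])).round(2),Ro.from_matrix(R.T@T).as_rotvec().round(4)
E
python3 -m jog '[[-4.1,-3.25,0,0,0,0,1],[-4.1,-3.25,0,0,0,0,1],[-4.1,-3.25,0,0,0,0,1],[-4.1,-3.25,0,0,0,0,1],[-4.1,-3.25,0,0,0,0,1],[-4.1,-3.25,0,0,0,0,1],[-4.1,-3.25,0,0,0,0,1],[-4.1,-3.25,0,0,0,0,1],[-4.1,-3.25,0,0,0,0,1],[-4.1,-3.25,0,0,0,0,1]]' 40
python3 - <<'E'
from bench import r
from h import *
s=r.read_state();print(np.round(s["joint_positions"],2),delta(s,[.446,-.3025,.22],-.03))
E
```

```text
time: 2.55
ee_pos: [0.4987, 0.0984, 0.2338]
eef_rot: [0.215, 0.977, 0.0, 0.0]
ft_force: [0.2, 0.7, 0.4]
width: 0.0871
[-0.6   0.07  0.33  1.78 -0.02  1.3   0.87] (array([-12.06, -38.59,   1.36]), array([ 9.0000e-04, -1.0000e-04,  1.1671e+00]))
```

```bash
python3 -m jog '[[-1.2,-3.86,0,0,0,0,1],[-1.2,-3.86,0,0,0,0,1],[-1.2,-3.86,0,0,0,0,1],[-1.2,-3.86,0,0,0,0,1],[-1.2,-3.86,0,0,0,0,1],[-1.2,-3.86,0,0,0,0,1],[-1.2,-3.86,0,0,0,0,1],[-1.2,-3.86,0,0,0,0,1],[-1.2,-3.86,0,0,0,0,1],[-1.2,-3.86,0,0,0,0,1],[0,0,0,0,0,0.146,1],[0,0,0,0,0,0.146,1],[0,0,0,0,0,0.146,1],[0,0,0,0,0,0.146,1],[0,0,0,0,0,0.146,1],[0,0,0,0,0,0.146,1],[0,0,0,0,0,0.146,1],[0,0,0,0,0,0.146,1],[0,0,0,0,0,0,1]]' 40
python3 - <<'E'
from bench import r
from h import *
s=r.read_state();print(np.round(s["joint_positions"],2),delta(s,[.446,-.3025,.12],-.03))
for n in("top","side"):
    p=r.camera(n);cv2.imwrite(f"pics/{n}1.png",p["frame"][:,:,::-1])
E
```

```text
time: 4.92
ee_pos: [0.4448, -0.3007, 0.2336]
eef_rot: [0.718, 0.696, 0.0, 0.0]
ft_force: [-0.0, 0.9, 0.2]
width: 0.0872
[-0.25  0.16  0.85  1.73 -0.13  1.3   0.6 ] (array([-0.18,  0.12, 11.36]), array([ 0.0002, -0.0001,  0.0001]))
```

View pics/side1.png

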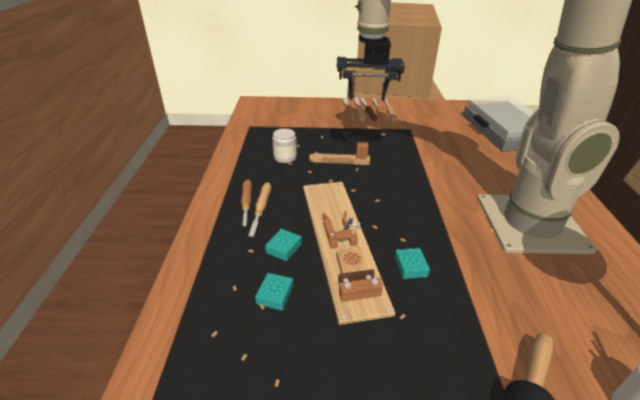

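```bash
python3 -m jog '[[-0.18,0.12,2.8,0,0,0,1],[0,0,2.8,0,0,0,1],[0,0,2.8,0,0,0,1],[0,0,2.8,0,0,0,1],[0,0,2.8,0,0,0,1],[0,0,2.8,0,0,0,1],[0,0,2.76,0,0,0,0.6],[0,0,0,0,0,0,0.4]]' 40
python3 - <<'E'
from bench import r
from h import *
s=r.read_state();print(np.round(s["joint_positions"],2),delta(s,[.446,-.3025,.038],-.03))
for n in("top","side"):
    p=r.camera(n);f=p["frame"][:,:,::-1]
    f=f[190:310,400:560] if n=="top" else f[80:200,270:430]
    cv2.imwrite(f"pics/{n}2.png",cv2.resize(f,None,fx=5,fy=5,interpolation=2))
E
```

```text
time: 6.02
ee_pos: [0.4447, -0.302, 0.0365]
eef_rot: [0.717, 0.697, -0.001, -0.002]
ft_force: [-1.0, -0.1, 0.8]
width: 0.0742
[-0.12  0.43  0.75  1.92 -0.36  0.93  0.78] (array([-0.05,  0.13, -0.15]), array([-0.0034, -0.0011,  0.0011]))
```

View pics/side2.png

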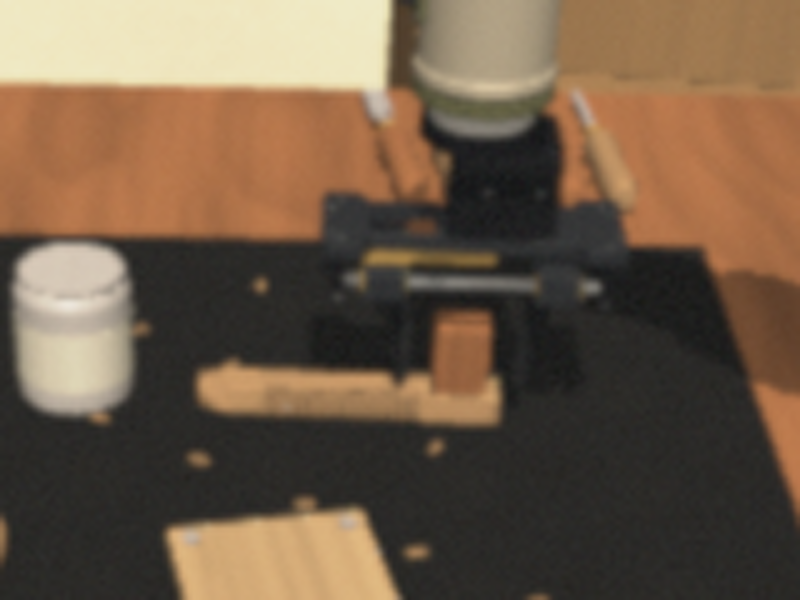

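View pics/top2.png

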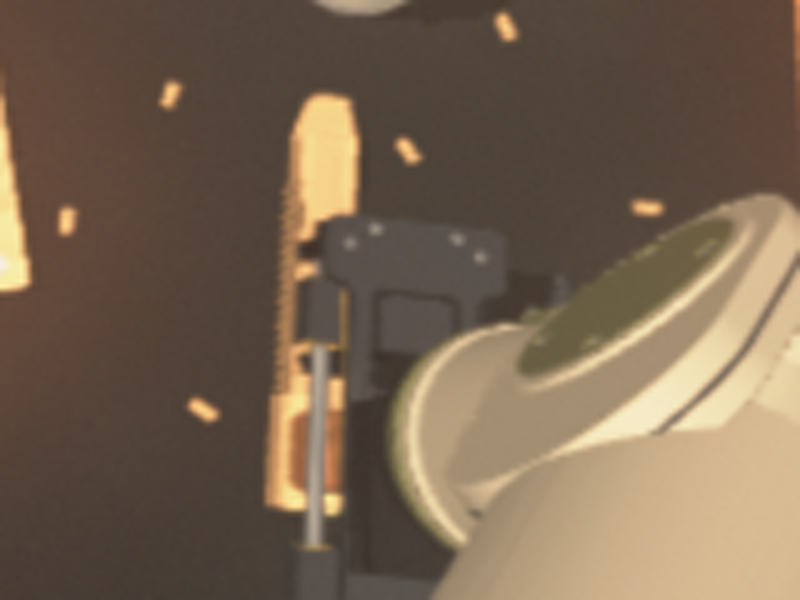

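```bash
python3 -m jog '[[0,0,0,0,0,0,-0.3],[0,0,0,0,0,0,-0.6],[0,0,0,0,0,0,-0.8],[0,0,0,0,0,0,-0.8],[0,0,0,0,0,0,-0.8],[0,0,0,0,0,0,-0.8]]' 40
python3 -m jog '[[0,0,-1,0,0,0,-0.8],[0,0,-2,0,0,0,-0.8],[0,0,-2,0,0,0,-0.8],[0,0,-2,0,0,0,-0.8],[0,0,0,0,0,0,-0.8]]'
python3 - <<'E'
from bench import r
from h import *
s=r.read_state();print(np.round(s["joint_positions"],2),delta(s,[.576,-.173,.12],1.77))
for n in("top","side"):
    p=r.camera(n);f=p["frame"][:,:,::-1]
    f=f[190:310,400:560] if n=="top" else f[80:200,270:430]
    cv2.imwrite(f"pics/{n}3.png",cv2.resize(f,None,fx=5,fy=5,interpolation=2))
E
```

```text
time: 6.88
ee_pos: [0.4461, -0.3026, 0.0382]
eef_rot: [0.718, 0.696, 0.0, 0.0]
ft_force: [-1.2, 2.1, 5.4]
width: 0.0359
time: 7.5
ee_pos: [0.447, -0.3032, 0.1101]
eef_rot: [0.718, 0.696, 0.001, 0.002]
ft_force: [0.5, -0.1, -2.4]
width: 0.0358
[-0.18  0.32  0.81  1.87 -0.27  1.06  0.71] (array([13.41, 12.5 , -0.96]), array([ 0.002 ,  0.0038, -1.8009]))
```

View pics/side3.png

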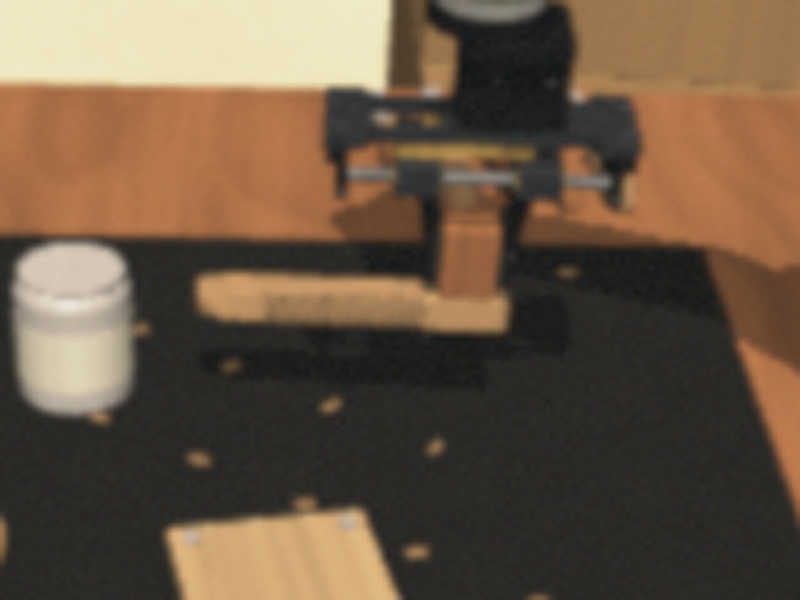

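View pics/top3.png

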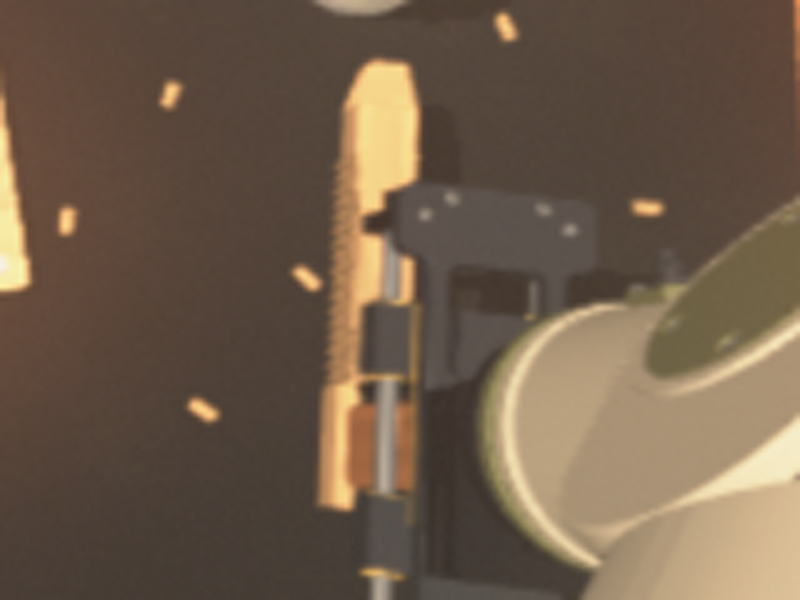

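```bash
python3 -m jog '[[0,0,0,0,0,-0.1,-0.8],[0,0,0,0,0,-0.16,-0.8],[0,0,0,0,0,-0.16,-0.8],[0,0,0,0,0,-0.16,-0.8],[0,0,0,0,0,-0.16,-0.8],[0,0,0,0,0,-0.16,-0.8],[-0.45,3.52,0,0,0,0,-0.8],[-0.45,3.52,0,0,0,0,-0.8],[-0.45,3.52,0,0,0,0,-0.8],[-0.45,3.52,0,0,0,0,-0.8],[-0.45,3.52,0,0,0,0,-0.8],[0,0,0,0,0,-0.15,-0.8],[0,0,0,0,0,-0.15,-0.8],[0,0,0,0,0,-0.15,-0.8],[0,0,0,0,0,-0.15,-0.8],[0,0,0,0,0,-0.15,-0.8],[0,0,0,0,0,-0.15,-0.8],[0,0,0,0,0,0,-0.8],[0,0,0,0,0,0,-0.8]]'
python3 - <<'E'
from bench import r
from h import *
s=r.read_state();print(np.round(s["joint_positions"],2),delta(s,[.578,-.183,.08],1.7708))
for n in("top","side"):
    p=r.camera(n);f=p["frame"][:,:,::-1];cv2.imwrite(f"pics/{n}4.png",f)
    f=f[190:310,290:450] if n=="top" else f[130:250,270:430]
    cv2.imwrite(f"pics/{n}4z.png",cv2.resize(f,None,fx=5,fy=5,interpolation=2))
E
```

```text
time: 9.98
ee_pos: [0.5764, -0.1827, 0.1074]
eef_rot: [-0.097, 0.995, 0.0, -0.0]
ft_force: [-0.8, -0.5, -1.6]
width: 0.0359
[-0.08  0.4   0.39  1.68 -0.17  1.09  2.13] (array([-0.15, -0.06,  2.74]), array([ 0.0004, -0.0007, -0.0053]))
```

View pics/side4z.png

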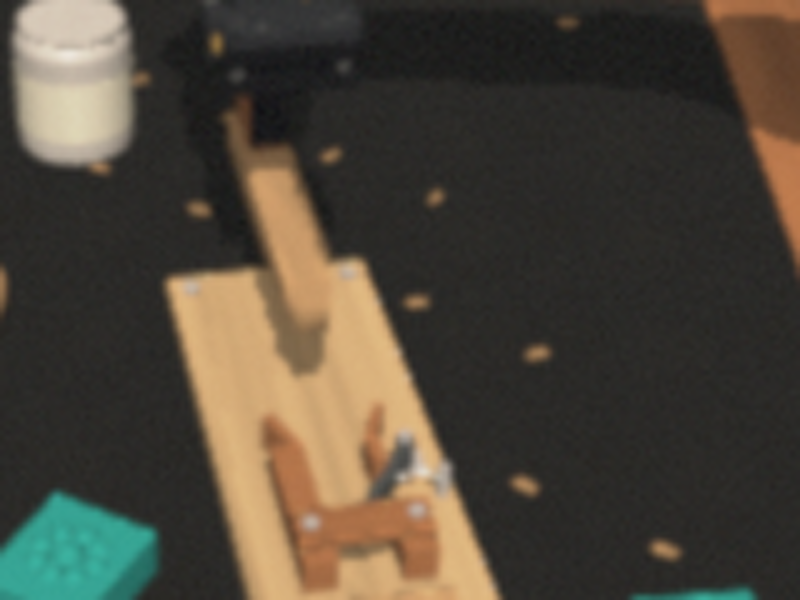

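View pics/top4z.png

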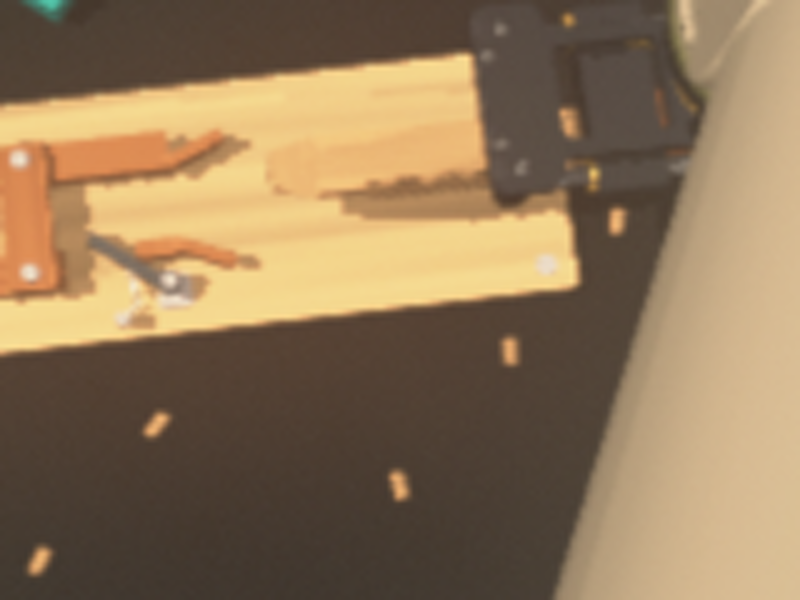

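```bash
python3 -m jog '[[-0.15,-0.06,1.5,0,0,-0.005,-0.8],[0,0,1.5,0,0,0,-0.8],[0,0,1.2,0,0,0,-0.8],[0,0,1.0,0,0,0,-0.8],[0,0,0,0,0,0,-0.8],[0,0,0,0,0,0,-0.8]]'
python3 - <<'E'
from bench import r
from h import *
s=r.read_state();print(np.round(s["joint_positions"],2),delta(s,[.578,-.183,.05],1.7708))
for n in("top","side"):
    p=r.camera(n);f=p["frame"][:,:,::-1];cv2.imwrite(f"pics/{n}5.png",f)
    f=f[190:310,290:450] if n=="top" else f[130:250,270:430]
    cv2.imwrite(f"pics/{n}5z.png",cv2.resize(f,None,fx=5,fy=5,interpolation=2))
E
```

```text
time: 10.82
ee_pos: [0.5786, -0.1831, 0.0563]
eef_rot: [-0.101, 0.995, -0.0, 0.0]
ft_force: [0.1, -0.5, -1.1]
width: 0.0358
[-0.07  0.47  0.38  1.72 -0.2   1.    2.15] (array([0.05, 0.02, 0.63]), array([-0.0002,  0.0005,  0.0031]))
```

View pics/side5z.png

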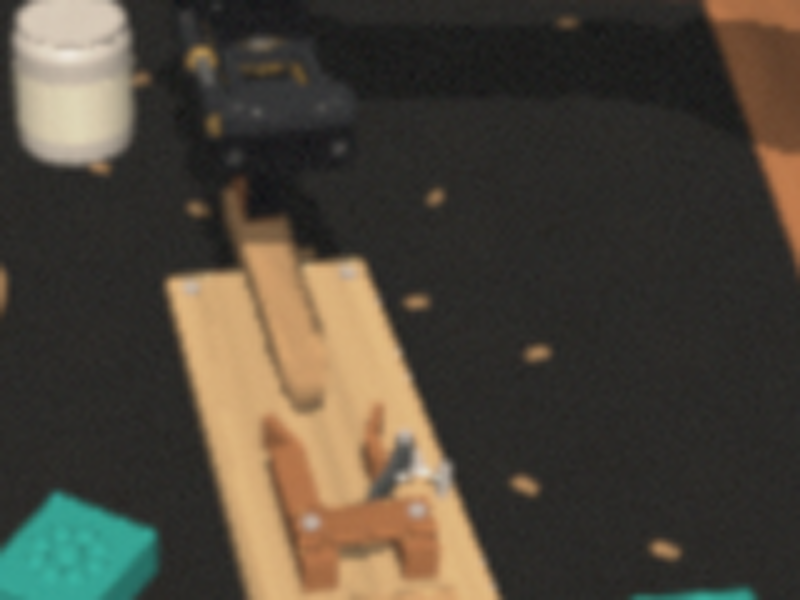

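View pics/top5z.png

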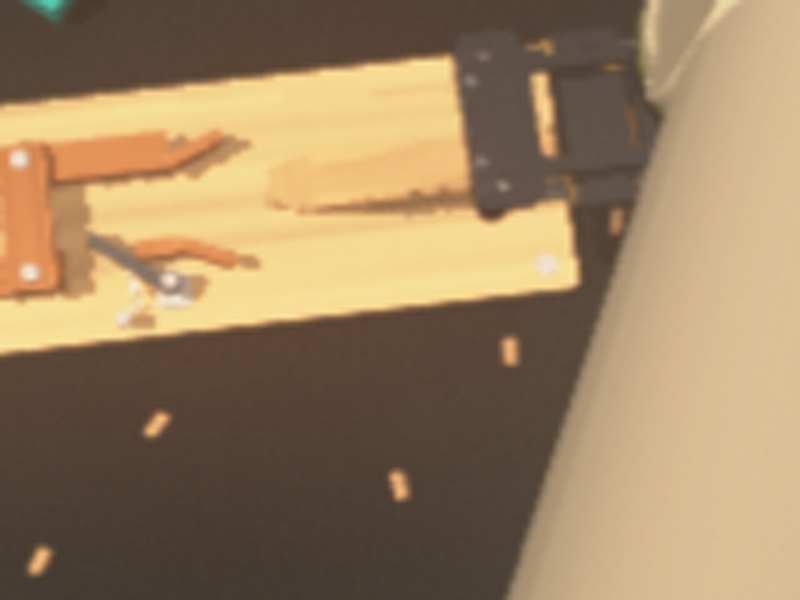

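```bash
cat > ov.py <<'E'
from bench import r
from h import *
import sys
def overlay(tag,roi_t=(290,190,160,120),roi_s=(270,130,160,120),jig=(.535,.0298,1.7708),dx=0,take=True):
    s=r.read_state();ya=np.arctan2(*(Ro.from_quat(s["eef_rot"]).as_matrix()[[1,0],1]))
    sl=(s["ee_pos"][0],s["ee_pos"][1],ya);zb=s["ee_pos"][2]-.038
    top=[(-.026,-.015),(.152,-.015),(.172,-.010),(.172,.005),(.152,.015),(.13,.015),(.028,.015),(-.026,.015)]
    for n,roi in(("top",roi_t),("side",roi_s)):
        p=r.camera(n);c=cam(p);f=p["frame"][:,:,::-1];a,b,w,h=roi;k=5
        f=cv2.resize(f[b:b+h,a:a+w],None,fx=k,fy=k,interpolation=2)
        cv2.imwrite(f"pics/{n}{tag}r.png",f)
        def pl(pose,pts,col,cl):
            q=[((proj(c,W(pose,np.array(P)))-[a,b]+.5)*k-.5).astype(int) for P in pts]
            cv2.polylines(f,[np.array(q)],cl,col,1,cv2.LINE_AA)
        pl(sl,[(x,y,zb+.018) for x,y in top],(255,0,0),True)
        for g in(-1,1): pl(jig,[(-.026,g*.0215,.032),(0,g*.0165,.032),(.09,g*.0165,.032)],(0,0,255),False)
        pl(jig,[(-.19,-.06,.012),(.3,-.06,.012),(.3,.06,.012),(-.19,.06,.012)],(0,160,0),True)
        cv2.imwrite(f"pics/{n}{tag}.png",f)
    d=np.array(sl[:2])-jig[:2];u=np.array([np.cos(jig[2]),np.sin(jig[2])])
    print("jig-frame origin x,y mm",1e3*d@u,1e3*(-u[1]*d[0]+u[0]*d[1]),"yaw err",ya-jig[2],"z",zb,"nose",1e3*d@u+172,"ft jig",np.round([s["ft_force"][:2]@u,-u[1]*s["ft_force"][0]+u[0]*s["ft_force"][1],s["ft_force"][2]],1),"w",s["width"],"t",s["time"])
if __name__=="__main__":
    kw={}
    if len(sys.argv)>2: kw=dict(roi_t=(200,190,160,120),roi_s=(290,170,160,120))
    overlay(sys.argv[1],**kw)
E
python3 ov.py 6
```

```text
jig-frame origin x,y mm -217.35875310509846 -0.5120650874663596 yaw err 0.003117372356129078 z 0.018491399871498705 nose -45.35875310509846 ft jig [-0.3  1.  -1.7] w 0.03547091491786406 t 10.925
```

View pics/side6.png

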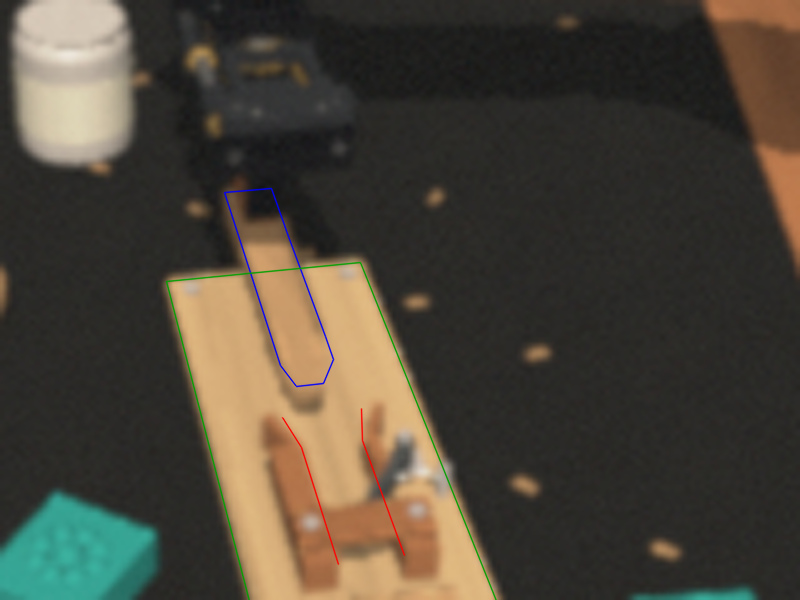

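View pics/top6.png

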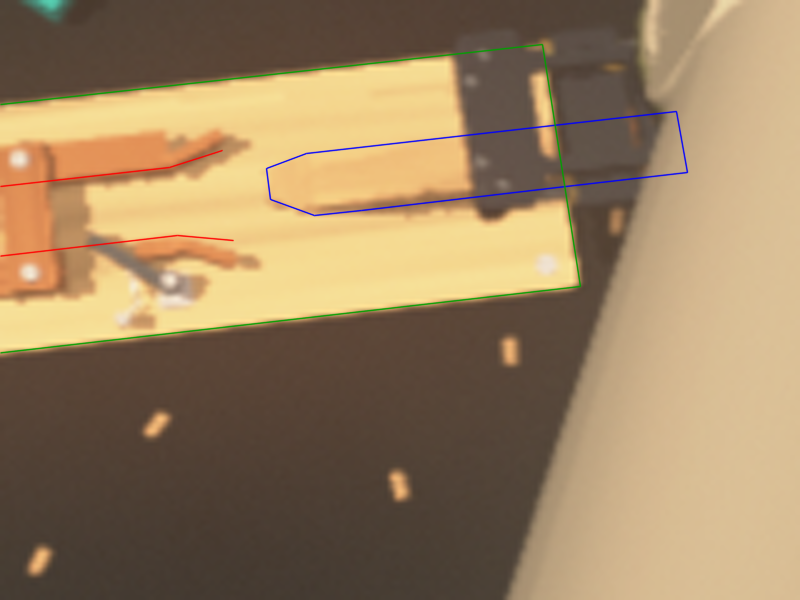

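Run:
```python
import cv2
for n,(a,b,w,h) in(("top",(180,100,300,225)),("side",(200,250,220,165))):
    f=cv2.imread(f"pics/{n}6.png")[b:b+h,a:a+w]; g=cv2.imread(f"pics/{n}6r.png")[b:b+h,a:a+w]
    g=cv2.convertScaleAbs(g,alpha=1.3)
    k=400/w
    cv2.imwrite(f"pics/{n}6zz.png",cv2.hconcat([cv2.resize(f,None,fx=k,fy=k),cv2.resize(g,None,fx=k,fy=k)]))
a=cv2.imread("pics/top6zz.png");b=cv2.imread("pics/side6zz.png");cv2.imwrite("pics/zz6.png",cv2.vconcat([a,b]))
```

```text
(no output)
```

View pics/zz6.png

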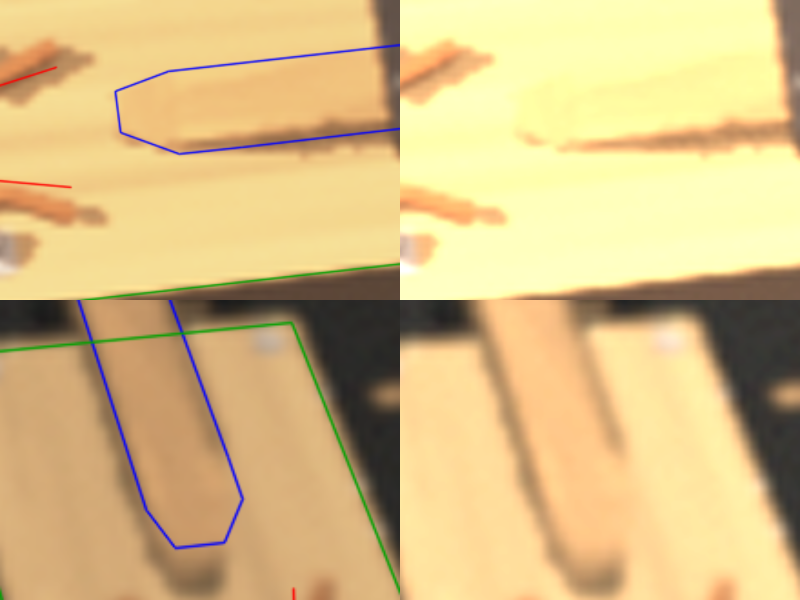

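```bash
python3 -m jog '[[0.05,0,0.25,0,0,0.003,-0.8],[0,0,0.2,0,0,0,-0.8],[0,0,0.1,0,0,0,-0.8],[0,0,0,0,0,0,-0.8],[0,0,0,0,0,0,-0.8]]'
python3 ov.py 7
```

```text
time: 11.65
ee_pos: [0.5778, -0.1831, 0.0504]
eef_rot: [-0.1, 0.995, 0.0, 0.0]
ft_force: [0.4, 0.3, -1.5]
width: 0.0359
jig-frame origin x,y mm -217.1606317707803 0.3186336442341023 yaw err 0.0002290849314920962 z 0.012388320783258744 nose -45.1606317707803 ft jig [ 0.3 -0.4 -1.5] w 0.035900536073983046 t 11.65
```

View pics/side7.png

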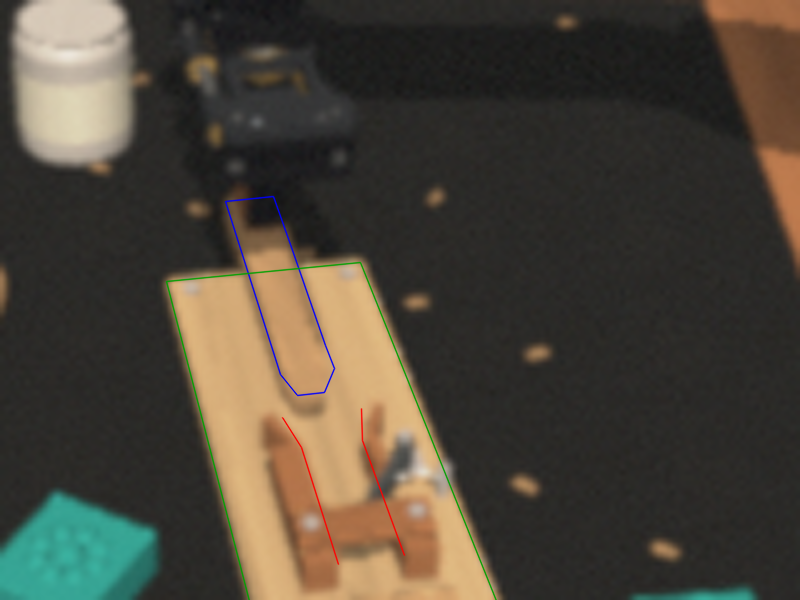

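View pics/top7.png

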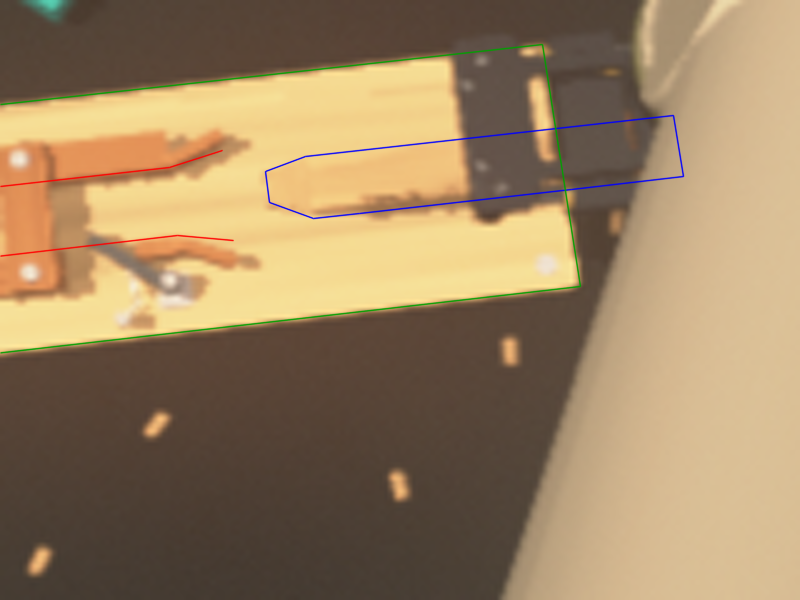

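```bash
python3 -m jog '[[0,0.8,0.03,0,0,0,-0.8],[0,0.8,0,0,0,0,-0.8],[0,0.8,0,0,0,0,-0.8],[0,0.8,0,0,0,0,-0.8],[0,0.8,0,0,0,0,-0.8],[0,0.8,0,0,0,0,-0.8],[0,0.8,0,0,0,0,-0.8],[0,0,0,0,0,0,-0.8]]'
python3 ov.py 8
```

```text
time: 12.75
ee_pos: [0.5667, -0.1268, 0.0503]
eef_rot: [-0.101, 0.995, 0.001, -0.0]
ft_force: [-2.3, 4.2, 4.8]
width: 0.0362
jig-frame origin x,y mm -159.79980012625202 0.09755671642379046 yaw err 0.0013999595817926203 z 0.012272178246191492 nose 12.200199873747977 ft jig [4.6 1.5 4.8] w 0.03617025969192501 t 12.75
```

View pics/side8.png

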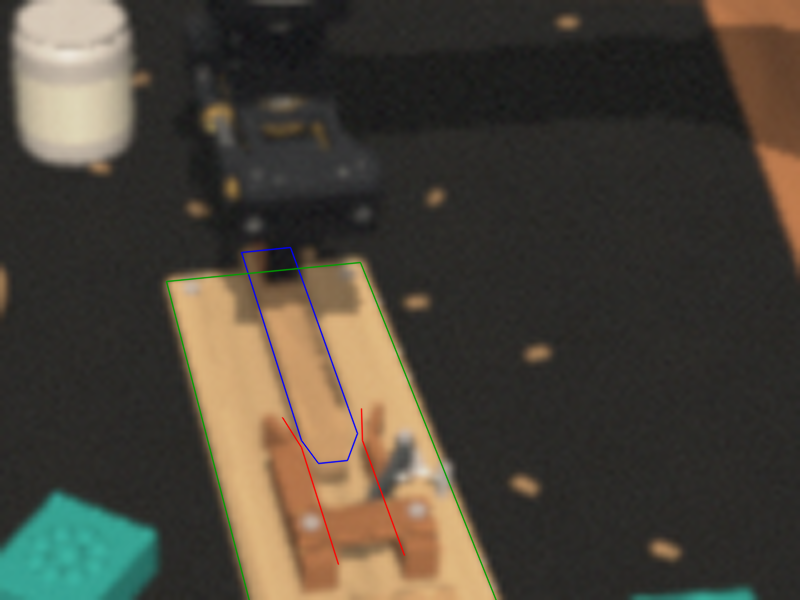

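View pics/top8.png

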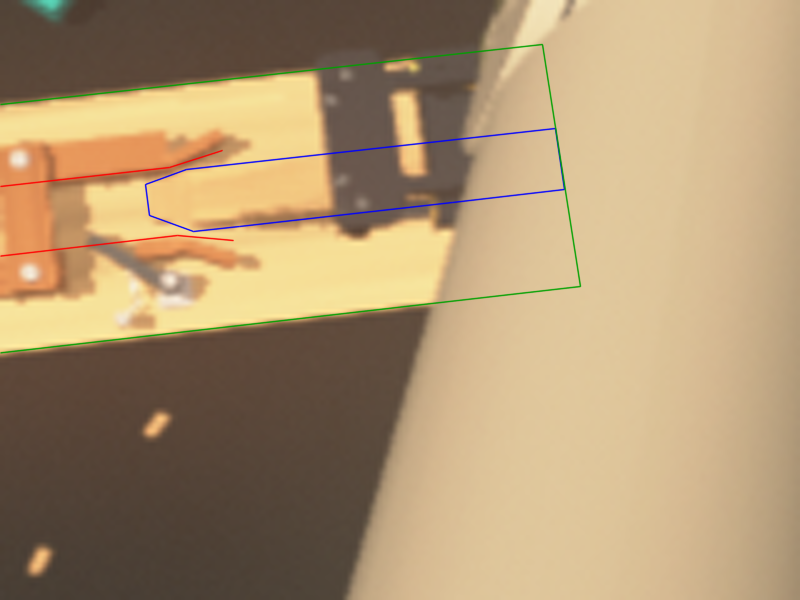

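```bash
python3 -m jog '[[0,0.4,0,0,0,0,-0.8],[0,0.6,0,0,0,0,-0.8],[0,0.6,0,0,0,0,-0.8],[0,0.6,0,0,0,0,-0.8],[0,0.4,0,0,0,0,-0.8],[0,0,0,0,0,0,-0.8]]'
python3 ov.py 9
```

```text
time: 13.6
ee_pos: [0.5615, -0.102, 0.0502]
eef_rot: [-0.1, 0.995, 0.0, 0.0]
ft_force: [-0.7, -0.7, 6.1]
width: 0.0355
jig-frame origin x,y mm -134.39554386927568 0.19546623399373936 yaw err 0.0009870103152549436 z 0.012221831009160494 nose 37.604456130724316 ft jig [-0.5  0.8  6.1] w 0.03553439614763791 t 13.6
```

View pics/top9.png

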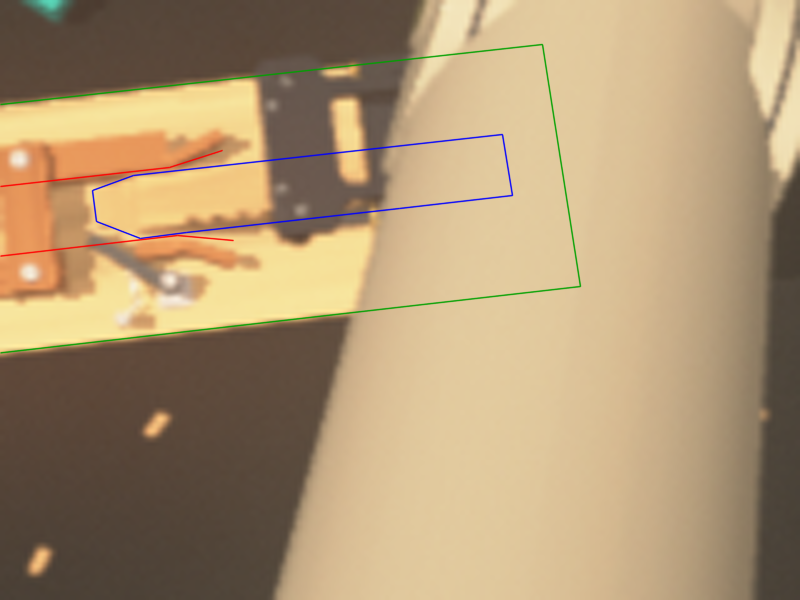

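```bash
python3 -m jog '[[0,0.4,-0.02,0,0,0,-0.8],[0,0.5,0,0,0,0,-0.8],[0,0.5,0,0,0,0,-0.8],[0,0.5,0,0,0,0,-0.8],[0,0,0,0,0,0,-0.8]]'
python3 -m jog '[[0,0.5,0,0,0,0,-0.8],[0,0.5,0,0,0,0,-0.8],[0,0.5,0,0,0,0,-0.8],[0,0.5,0,0,0,0,-0.8],[0,0.4,0,0,0,0,-0.8],[0,0,0,0,0,0,-0.8]]'
python3 ov.py 10
```

```text
time: 14.32
ee_pos: [0.5576, -0.0831, 0.0502]
eef_rot: [-0.1, 0.995, 0.0, -0.0]
ft_force: [0.3, 0.3, 3.8]
width: 0.0359
time: 15.08
ee_pos: [0.5528, -0.0596, 0.0503]
eef_rot: [-0.1, 0.995, 0.0, -0.0]
ft_force: [-0.6, 2.2, 1.4]
width: 0.0358
jig-frame origin x,y mm -91.2018676814652 0.3257151861111446 yaw err 0.0010536599318846651 z 0.012255866807632812 nose 80.7981323185348 ft jig [2.3 0.2 1.4] w 0.03575090486589674 t 15.075
```

View pics/top10.png

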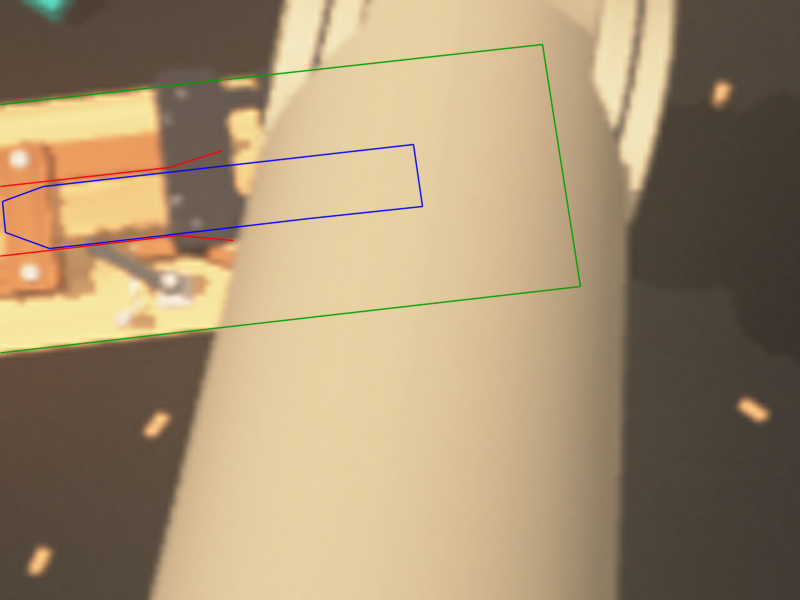

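View pics/side10.png

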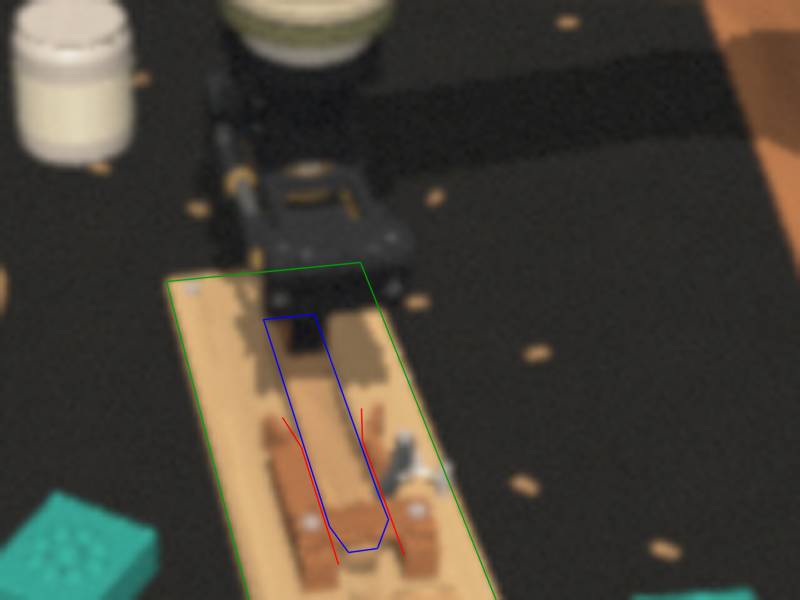

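```bash
python3 -m jog '[[0,0.3,0,0,0,0,-0.8],[0,0.3,0,0,0,0,-0.8],[0,0.3,0,0,0,0,-0.8],[0,0.3,0,0,0,0,-0.8],[0,0.3,0,0,0,0,-0.8],[0,0,0,0,0,0,-0.8]]'
python3 -m jog '[[0,0.3,0,0,0,0,-0.8],[0,0.3,0,0,0,0,-0.8],[0,0.3,0,0,0,0,-0.8],[0,0.3,0,0,0,0,-0.8],[0,0.3,0,0,0,0,-0.8],[0,0.3,0,0,0,0,-0.8],[0,0.2,0,0,0,0,-0.8],[0,0,0,0,0,0,-0.8]]'
python3 ov.py 11 b
```

```text
time: 15.92
ee_pos: [0.5498, -0.0454, 0.0503]
eef_rot: [-0.1, 0.995, 0.0, -0.0]
ft_force: [1.8, -0.7, -1.0]
width: 0.0357
time: 16.92
ee_pos: [0.546, -0.026, 0.0503]
eef_rot: [-0.1, 0.995, 0.0, 0.0]
ft_force: [1.0, -0.7, -1.1]
width: 0.0358
jig-frame origin x,y mm -56.87686327072851 0.28997977803156894 yaw err 0.0004412901914152556 z 0.012333727239865623 nose 115.1231367292715 ft jig [-0.9 -0.8 -1.1] w 0.03582640206118995 t 16.925
```

View pics/top11.png

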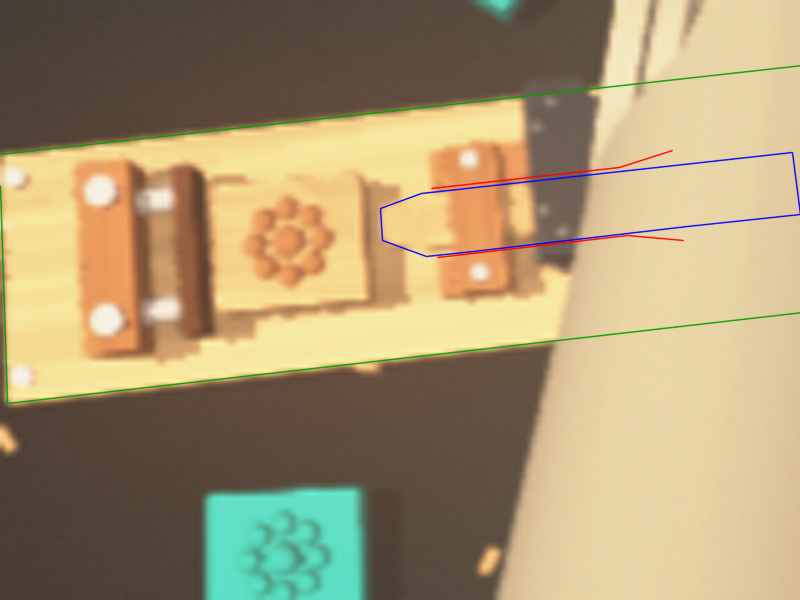

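View pics/side11.png

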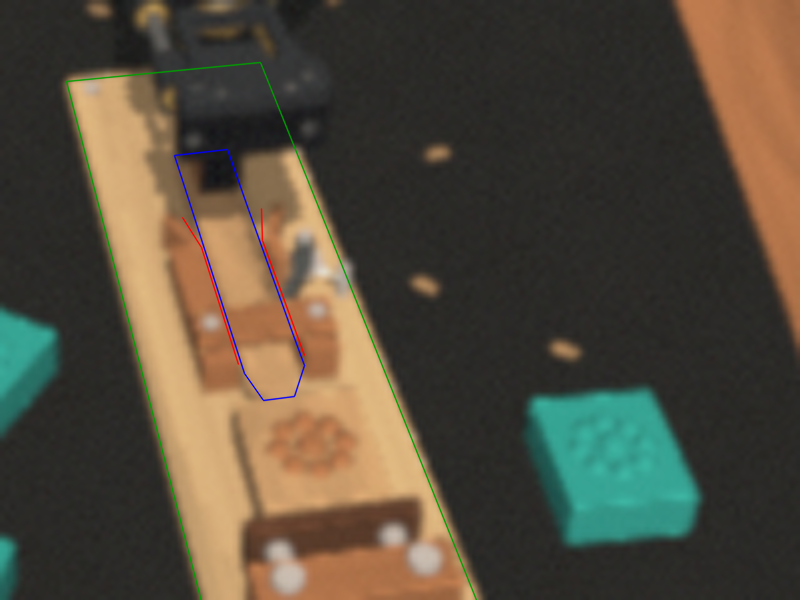

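```bash
cat > q.py <<'E'
from bench import r
from h import *
u=np.array([np.cos(1.7708),np.sin(1.7708)])
s=r.read_state();p=s["ee_pos"][:2]-np.array([.535,.0298]);print("nose",(1e3*p@u+172).round(2),"Fpush",-(np.array(s["ft_force"][:2])@u).round(2),"y",round(1e3*(-u[1]*p[0]+u[0]*p[1]),2),"z",s["ee_pos"][2].round(4))
E
python3 -m jog '[[0,0.2,0,0,0,0,-0.8],[0,0.2,0,0,0,0,-0.8],[0,0.2,0,0,0,0,-0.8],[0,0.2,0,0,0,0,-0.8],[0,0.2,0,0,0,0,-0.8]]' >/dev/null; python3 q.py
python3 -m jog '[[0,0.2,0,0,0,0,-0.8],[0,0.1,0,0,0,0,-0.8]]'>/dev/null; python3 q.py
python3 -m jog '[[0,0.1,0,0,0,0,-0.8],[0,0,0,0,0,0,-0.8]]'>/dev/null; python3 q.py
python3 ov.py 12 b
```

```text
nose 124.72 Fpush 3.49 y 0.34 z 0.0504
nose 127.93 Fpush 2.01 y 0.34 z 0.0503
nose 129.15 Fpush 0.82 y 0.38 z 0.0503
jig-frame origin x,y mm -42.8492397695317 0.37991304030372125 yaw err 0.0004966036143443375 z 0.012315687045861168 nose 129.1507602304683 ft jig [-0.8 -1.  -1.2] w 0.03561386555840452 t 18.15
```

View pics/top12.png

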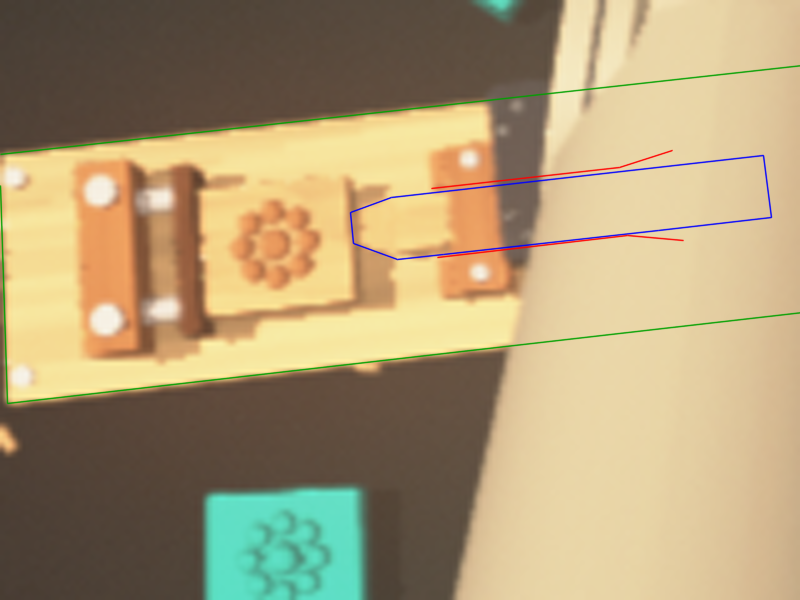

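```bash
python3 -m jog '[[0,0.1,0,0,0,0,-0.8],[0,0,0,0,0,0,-0.8]]'>/dev/null; python3 q.py
python3 -m jog '[[0,0.1,0,0,0,0,-0.8],[0,0,0,0,0,0,-0.8]]'>/dev/null; python3 q.py
python3 -m jog '[[0,0.1,0,0,0,0,-0.8],[0,0,0,0,0,0,-0.8]]'>/dev/null; python3 q.py
python3 -m jog '[[0,0.1,0,0,0,0,-0.8],[0,0,0,0,0,0,-0.8]]'>/dev/null; python3 q.py
python3 -m jog '[[0,0.1,0,0,0,0,-0.8],[0,0,0,0,0,0,-0.8]]'>/dev/null; python3 q.py
python3 -m jog '[[0,0.1,0,0,0,0,-0.8],[0,0,0,0,0,0,-0.8]]'>/dev/null; python3 q.py
python3 ov.py 13 b
```

```text
nose 129.6 Fpush 2.31 y 0.41 z 0.0504
nose 130.3 Fpush 4.87 y 0.39 z 0.0504
nose 130.56 Fpush 6.82 y 0.39 z 0.0505
nose 131.29 Fpush 8.36 y 0.37 z 0.0506
nose 132.02 Fpush 9.58 y 0.37 z 0.0506
nose 132.77 Fpush 10.43 y 0.39 z 0.0507
jig-frame origin x,y mm -39.23208433128077 0.3892692359576634 yaw err -0.0012871317227982626 z 0.012667563832228425 nose 132.76791566871924 ft jig [-10.4  -0.3   1. ] w 0.035760788753547344 t 19.75
```

View pics/top13.png

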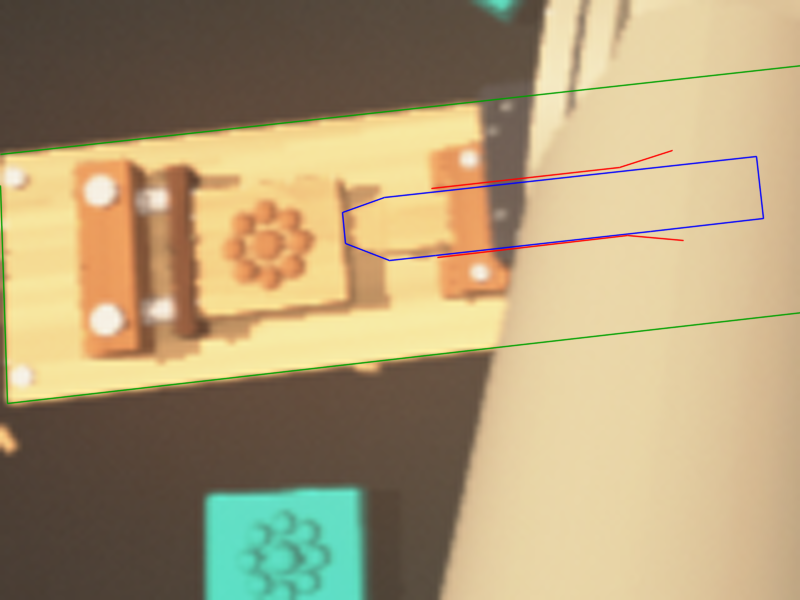

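```bash
J='python3 -m jog'
python3 -m jog '[[0,0.1,0,0,0,0,-0.8],[0,0,0,0,0,0,-0.8]]' 50 >/dev/null; python3 q.py
python3 -m jog '[[0,0.1,0,0,0,0,-0.8],[0,0,0,0,0,0,-0.8]]'>/dev/null; python3 q.py
python3 -m jog '[[0,0.1,0,0,0,0,-0.8],[0,0,0,0,0,0,-0.8]]'>/dev/null; python3 q.py
python3 -m jog '[[0,0.1,0,0,0,0,-0.8],[0,0,0,0,0,0,-0.8]]'>/dev/null; python3 q.py
python3 -m jog '[[0,0.1,0,0,0,0,-0.8],[0,0,0,0,0,0,-0.8]]'>/dev/null; python3 q.py
python3 -m jog '[[0,0.1,0,0,0,0,-0.8],[0,0,0,0,0,0,-0.8]]'>/dev/null; python3 q.py
python3 -m jog '[[0,0.1,0,0,0,0,-0.8],[0,0,0,0,0,0,-0.8]]'>/dev/null; python3 q.py
python3 ov.py 14 b
```

```text
nose 133.67 Fpush 10.87 y 0.41 z 0.0507
nose 134.77 Fpush 8.49 y 0.35 z 0.0507
nose 135.26 Fpush 11.64 y 0.37 z 0.0507
nose 136.0 Fpush 11.94 y 0.41 z 0.0507
nose 136.71 Fpush 12.54 y 0.42 z 0.0508
nose 137.46 Fpush 14.17 y 0.4 z 0.0508
nose 138.19 Fpush 14.99 y 0.43 z 0.0509
jig-frame origin x,y mm -33.81211274498423 0.4275898966744152 yaw err -0.002473463593313685 z 0.012867144937028965 nose 138.18788725501577 ft jig [-15.   -0.8   2.2] w 0.035505898898342735 t 21.6
```

View pics/top14.png

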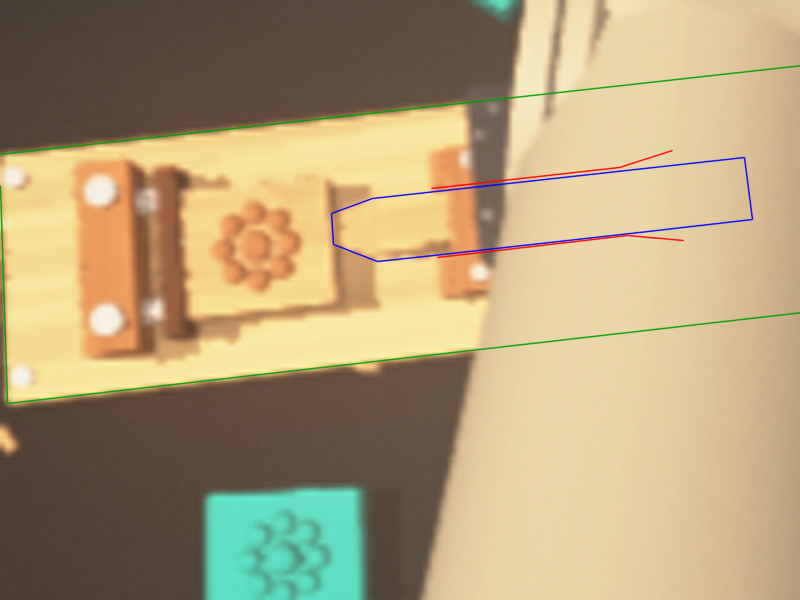

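View pics/side14.png

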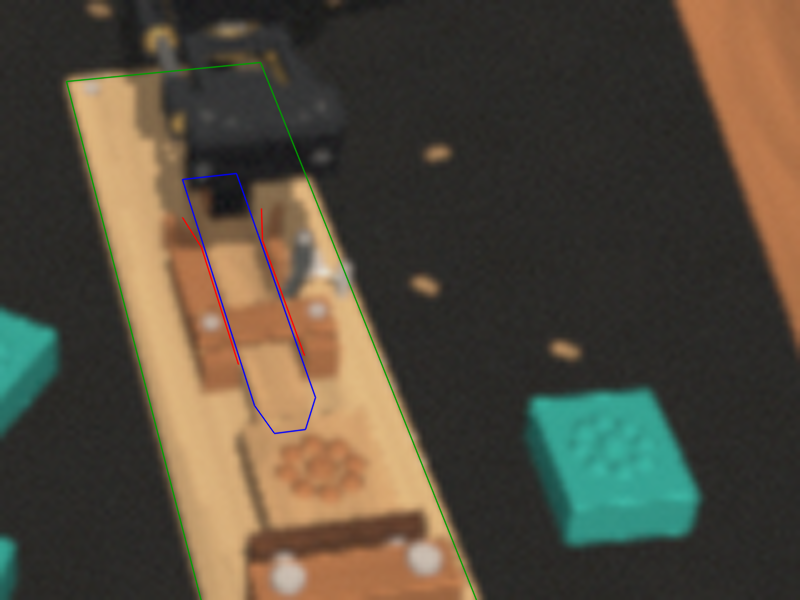

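```bash
python3 -m jog '[[0,0.1,0,0,0,0,-0.8],[0,0,0,0,0,0,-0.8]]'>/dev/null; python3 q.py
python3 -m jog '[[0,0.1,0,0,0,0,-0.8],[0,0,0,0,0,0,-0.8]]'>/dev/null; python3 q.py
python3 -m jog '[[0,0.1,0,0,0,0,-0.8],[0,0,0,0,0,0,-0.8]]'>/dev/null; python3 q.py
python3 -m jog '[[0,0.1,0,0,0,0,-0.8],[0,0,0,0,0,0,-0.8]]'>/dev/null; python3 q.py
python3 -m jog '[[0,0.1,0,0,0,0,-0.8],[0,0,0,0,0,0,-0.8]]'>/dev/null; python3 q.py
```

```text
nose 138.94 Fpush 15.17 y 0.39 z 0.0509
nose 139.87 Fpush 16.05 y 0.41 z 0.0509
nose 140.9 Fpush 16.4 y 0.39 z 0.0509
nose 141.37 Fpush 17.84 y 0.42 z 0.051
nose 142.07 Fpush 18.1 y 0.4 z 0.051
```

```bash
python3 -m jog '[[0,-0.1,0,0,0,0,-0.8],[0,-0.1,0,0,0,0,-0.8],[0,0,0,0,0,0,-0.8]]'>/dev/null; python3 q.py
python3 -m jog '[[0,-0.1,0,0,0,0,-0.8],[0,-0.05,0,0,0,0,-0.8],[0,0,0,0,0,0,-0.8]]'>/dev/null; python3 q.py
```

```text
nose 141.84 Fpush 12.86 y 0.34 z 0.0508
nose 140.93 Fpush 11.26 y 0.31 z 0.0507
```

```bash
python3 -m jog '[[0,-0.1,0,0,0,0,-0.8],[0,0,0,0,0,0,-0.8]]'>/dev/null; python3 q.py
python3 -m jog '[[0,-0.1,0,0,0,0,-0.8],[0,0,0,0,0,0,-0.8]]'>/dev/null; python3 q.py
python3 -m jog '[[0,-0.1,0,0,0,0,-0.8],[0,0,0,0,0,0,-0.8]]'>/dev/null; python3 q.py
```

```text
nose 140.08 Fpush 10.17 y 0.28 z 0.0507
nose 139.65 Fpush 8.95 y 0.11 z 0.0506
nose 139.43 Fpush 5.9 y -0.04 z 0.0506
```

```bash
python3 -m jog '[[0,-0.1,0,0,0,0,-0.8],[0,0,0,0,0,0,-0.8]]'>/dev/null; python3 q.py
python3 -m jog '[[0,-0.05,0,0,0,0,-0.8],[0,0,0,0,0,0,-0.8]]'>/dev/null; python3 q.py; python3 ov.py 15 b
```

```text
nose 139.27 Fpush 3.98 y -0.08 z 0.0505
nose 139.19 Fpush 1.22 y -0.02 z 0.0505
jig-frame origin x,y mm -32.80758864773434 -0.021231994700876382 yaw err 0.00048445953115860974 z 0.01247932492356054 nose 139.19241135226565 ft jig [-1.2 -4.9 -0.6] w 0.035565522945469163 t 24.95
```

View pics/top15.png

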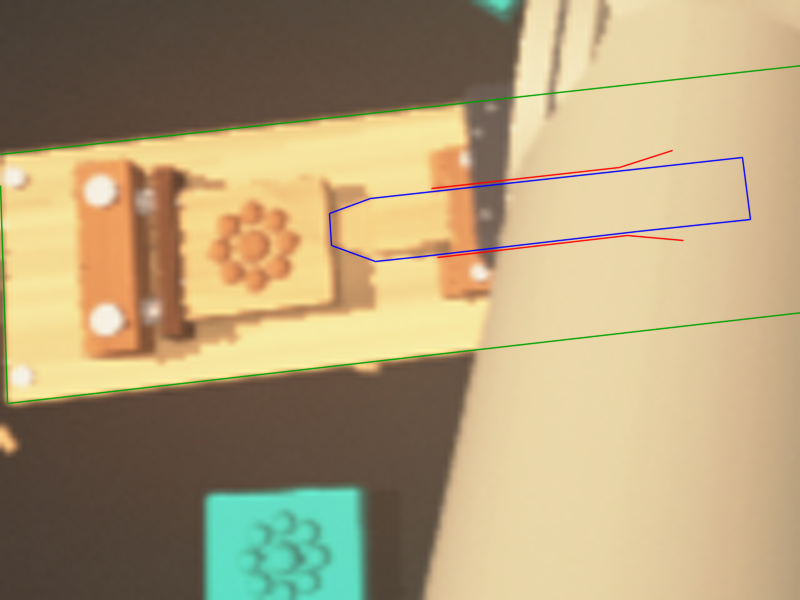

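```bash
python3 -m jog '[[0,0,0,0,0,0,-0.1],[0,0,0,0,0,0,0.1],[0,0,0,0,0,0,0.3],[0,0,0,0,0,0,0.3],[0,0,0,0,0,0,0.3]]'; python3 q.py
python3 -m jog '[[0,0,-1,0,0,0,0.3],[0,0,-2,0,0,0,0.3],[0,0,-3,0,0,0,0.3],[0,0,-4,0,0,0,0.3],[0,0,-4,0,0,0,0.3],[0,0,-4,0,0,0,0.3],[0,0,0,0,0,0,0.3]]'
python3 ov.py 16 b
python3 - <<'E'
from bench import r
import cv2
for n in("top","side"):cv2.imwrite(f"pics/{n}17.png",r.camera(n)["frame"][:,:,::-1])
E
```

```text
time: 25.68
ee_pos: [0.5411, -0.0028, 0.0503]
eef_rot: [-0.1, 0.995, 0.0, -0.0]
ft_force: [-0.1, 0.3, -0.4]
width: 0.0558
nose 138.86 Fpush -0.28 y 0.48 z 0.0503
time: 26.55
ee_pos: [0.5428, -0.0029, 0.2342]
eef_rot: [-0.1, 0.995, 0.0, 0.003]
ft_force: [0.6, -0.4, -0.2]
width: 0.0568
jig-frame origin x,y mm -33.59102850853715 -1.1221477885648223 yaw err -0.0001058066057475493 z 0.19620712262847798 nose 138.40897149146286 ft jig [-0.5 -0.5 -0.2] w 0.05679208403204518 t 26.55
```

View pics/top16.png

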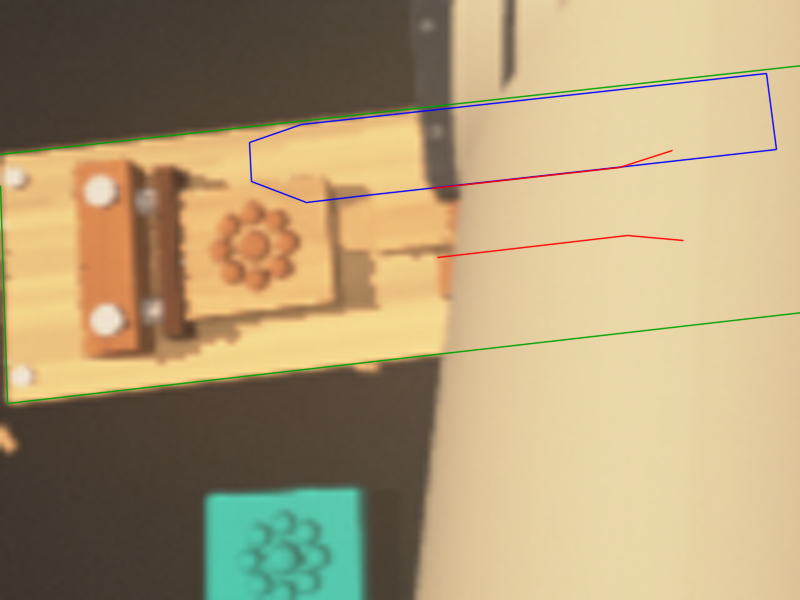

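View pics/side17.png

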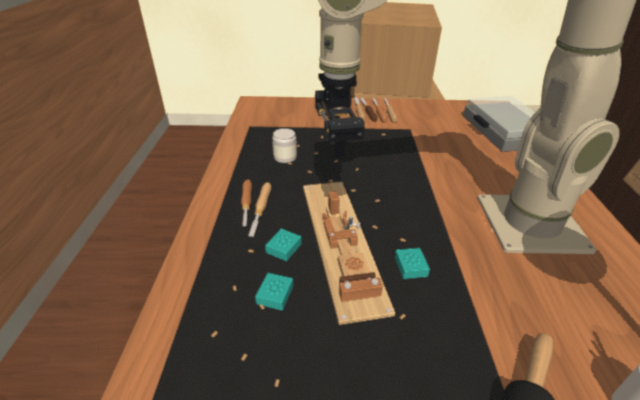

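View pics/side16.png

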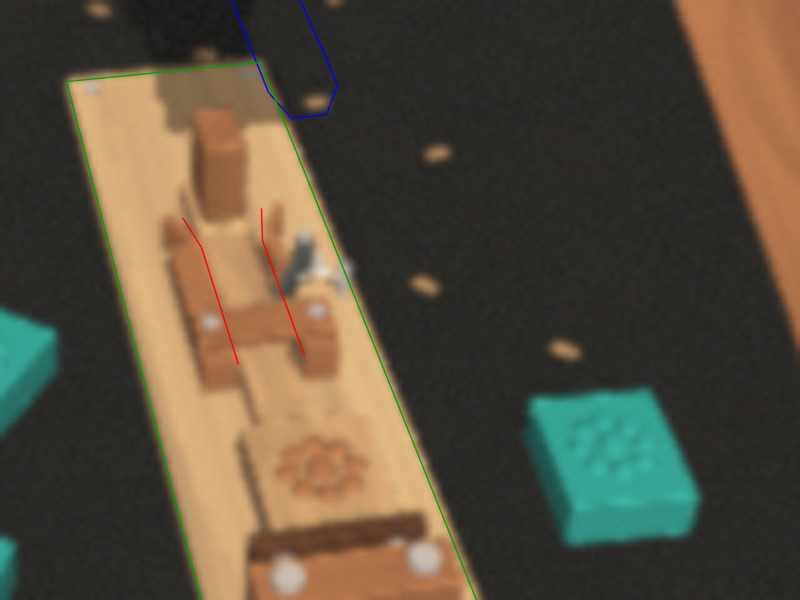

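```bash
python3 -c "
from bench import r
print(r.close_job())"
```

```text
the job is handed in; nothing more can be done
None
```

The blank is clamped, held by the pawl alone, and I handed the job in at about 26.6 s of the 67 s allowed.

- **Insertion:** I gripped the slide by its handle, laid it on the apron and fed it through the mouth, under the bridge and past the pawl. It met no jam on the way.
- **Squeeze:** The blank met the pad at a measured nose position of about 130 mm. I pushed on to 142 mm, and two more clicks passed after contact, at about 134.5 and 140.7 mm. The push peaked at about 18 N, and the pad gave at most about 12 mm of its 18 mm.
- **Pawl check:** I eased back before letting go. The slide stopped at about 139 mm and the push dropped to about 1 N, so the pawl was holding. That leaves the pad given by about 9 mm.
- **After release:** With the jaws opened and lifted clear, the blank and pad looked just as they did before. The gripper touches nothing, and the gouges and tin stand where they were.

**Small disagreements:**
- The clicks came about 1.5 mm earlier than the nominal positions, which is within calibration error.
- The blank sat turned by a degree or two.
- Force readings were noisy by about 1 N.

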